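# Shut the drying box and hold its sprung lid at the vent mark

### The arm

A 6-joint arm with a two-finger parallel gripper is mounted at the origin on the work surface. World frame = base frame: x ahead of the robot, y to its left, z up, the work surface at z = 0. Lengths are in m, angles in rad, forces in N, time in s.
With the tool pointing down it reaches from about 0.25 to 0.775 m from the base axis. Payload 4 kg.
Tool frame: the origin (TCP) lies on the centre line of the jaws, within the pads' length; the fingertips stand bot.tip_reach ahead of it and the grasp point (between the pads) lies 8 mm behind it (bot.tip_reach is the distance from the TCP to the fingertips, in m); z points along the fingers, y is the line along which they close (so a half turn about z gives the same grasp; the last joint's range is limited). The gripper opens to 85 mm and grips with 20 to 120 N. Pads are 22 mm wide; open, the fingers measure 114 mm over their backs; the gripper's body (76 mm by 85 mm) begins 54 mm behind the grasp point. The pads swing forward as they close: fully open they stand 13 mm farther back than shut.
Start: joints at [-1.411, 0.087, 1.371, -0, 1.684, -0.103], TCP at [0.143, -0.531, 0.242] pointing down, gripper open.
Joint ranges: [-3.1, 3.1], [-0.76, 2.03], [0.27, 2.55], [-1.08, 4.22], [0.17, 2.65], [-2.57, 2.57]. Speed limits (rad/s): [2.79, 2.79, 3.14, 3.14, 3.14, 3.14].

### API

Orientations are given as a unit quaternion [w, x, y, z].
In Python, from rig import bot gives the robot as it stands.
- The arm moves only by the shell command python3 -m crank 'ROWS' [FORCE]. ROWS is JSON, a list of rows, each an object of numbers: "x", "y", "z": the shift along the tool's x, y, z scaled (see below); "rx", "ry", "rz": the turn, a rotation vector about the tool's x, y, z scaled (see below); "claw": the finger opening in mm, from 0 to 85.4. A call has 1 to 12 rows; each row is the pose to reach, as a shift and turn from the pose commanded when the call began, along the tool's axes at that moment, turning the shorter way round; what a row does not reach only later rows make up. The controller multiplies each number of a shift by 0.5 m and each number of a turn by 360 degrees. A row lasts 1/8 s, in which the tool goes at most 62.5 mm and 10.7 degrees, less where a joint would pass 70% of its speed; a pose out of reach is approached as far as the arm can. A call with a number of a shift or a turn outside -1 to 1 is refused whole. A call with a gripper value outside its range is refused whole. The fingers move at their own pace and stop on an object; FORCE is the grip in N (left out, the last holds). Time passes only in rows, so rows that repeat a pose let the fingers close. It gives the time, the measured TCP pose, the force, the opening and the grip force at its end, in the units of the state.
- bot.get_obs(): the state, without advancing time (a new reading comes with each control period).
- bot.camera(name): name is "scene" or "side" or "wrist"; returns a dict with "frame" (384x512x3 uint8, red, green, blue), "camera_matrix" (3x3 intrinsics, pixels), "dist_coeffs" ([k1, k2, p1, p2, k3] as OpenCV has them; the pictures are not rectified), "world_from_camera" (4x4, takes a point from camera to world coordinates). Camera axes: x right, y down, z forward; pixel columns grow to the right and rows downward; lengths in m; the calibration is good to about 2 mm. A picture is of the moment at which its call begins. There is no depth.
- bot.hand_in(): hands the job in; it is judged then, once.
The state is a dict: "t": time; "joints": joint angles; "joint_velocities": joint speeds; "effort": joint torques, N m; "tool_pos": TCP position; "tool_rot": TCP orientation; "force": force on the tool from outside, world axes, zero at the start; "moment": the same for the moment, N m; "grip_width": opening from 0.0 (shut) to 1.0 (fully open); "grasp_force": force on a finger pad.
Only numpy, scipy, OpenCV 4.12 (cv2) and the standard library are available. Lean on these libraries where they do the work, as an engineer would, in place of code of your own. Each camera call takes 0.05 s, during which the arm holds its last target. There are 200 camera calls.

### The job

The sample dishes are loaded: push the drying box's drawer fully home, then take the sprung lid by its orange disc grip, raise it until the lid's yellow pointer stands level with the middle of the red band on the side arc, and keep holding it there so the chamber can vent; finish while still holding the lid, as it snaps shut if let go. Leave the red band as it is set, and do not shift or tip the wash bottle, the beaker or the jar.

Things in the scene. Friction and masses are not known exactly. Their poses are not given: they have to be found in the camera images.
- dryer: White drying box standing fixed on the bench, 220 mm deep (x), 250 mm wide (y), 90 mm high, with a lid 9 mm thick on top (lid's top face 99.5 mm above the bench when shut). Origin: centre of its underside. Its x axis points from the drawer front to the hinge at the back, y to the box's left seen from the robot, z up. An upright aluminium arc of 150 mm radius about the hinge line stands 158 mm to the box's -y side and reaches 240 mm above the bench.
- drawer (a joint): How far the blue-fronted drawer is pulled out, in m: 0 is fully home (against a stop), up to 0.11; it slides along the box's -x. About 2 N of friction, no latch or spring. Starts partly open.
- drawer_pull (a point): Middle of the drawer's steel bar pull: a round bar 10 mm thick and 100 mm long along the box's y, 50 mm above the bench, its centre line 38 mm in front of the drawer's blue front face (which is 226 mm wide and spans heights 12 to 80 mm). With the drawer home it lies at (-0.148, 0, 0.050) m in the box's frame.
- lid (a joint): Opening angle of the lid in rad: 0 shut, growing as the front edge rises, up to 1.2. Hinged along the back top edge with a spring that always pulls it shut: lifting at the grip takes about 4 N when shut, rising to 8 to 12 N at 0.7 rad.
- hinge (a point): Middle of the lid's hinge line, which runs along the box's y: at (0.110, 0, 0.095) m in the box's frame.
- grip_center (a point): The lid's grip: an upright orange disc, 32 mm in diameter, 14 mm thick along the box's y, on a black stem 12 mm square. The point is the disc's centre. With the lid shut it is 175 mm in front of the hinge line and 40 mm above it (35.5 mm above the lid's top face). Its flat faces look to the box's +y and -y, free on both sides; it turns with the lid and pivots easily between two fingers that pinch the flat faces, so the hand can stay pointing down.
- pointer (a point): Tip of the lid's yellow pointer, a 5 mm rod standing out of the lid's -y edge, 150 mm from the hinge line; it moves with the lid along the inner side of the arc.
- band (a joint): Angle about the hinge line at which the middle of the red band is set, in rad, on the same scale as the lid's angle: the pointer is level with the band's middle when the lid's angle equals this value. The band spans 0.07 rad to either side. It sits still by friction.
- band_mid (a point): Middle of the red band, a red rider clamped on the arc, 16 mm wide along the box's y and 24 mm across the arc, 150 mm from the hinge line and 158 mm to the box's -y side; about 21 mm long along the arc.
- wash_bottle_c (a point): White wash bottle with a blue cap and bent spout, 72 mm in diameter, 180 mm high, standing loose beside the box; the point is 70 mm above its underside, its z axis up.
- beaker_c (a point): Empty glass beaker, 76 mm in diameter, 95 mm high, standing loose beside the box; the point is half-way up, its z axis up.
- jar_c (a point): Closed green glass jar with a black cap, 60 mm in diameter, 80 mm high, standing loose beside the box; the point is half-way up, its z axis up.

How it is judged:
On the way, in this order (a step that is already met when the one before it is completed fails the run):
1. the drawer is fully home while the lid is still shut (value of joint drawer below 0.004 m and value of joint lid below 0.1 rad), for 0.2 s.
2. the lid is raised by its grip to the red band (angle between the x axis of pointer and the x axis of band_mid, either way round below 0.07 rad and (contact force between the fingers and lid_c0 above 1 N or contact force between the fingers and lid_c1 above 1 N)), for 0.2 s.
At the end, for the whole second after the job is handed in: The fingers hold the lid's orange grip with the lid still and its pointer within the red band (within 0.07 rad of the band's middle), and the drawer is home to within 6 mm (all of step 2 and velocity of joint lid between -0.05 and 0.05 rad/s and value of joint drawer below 0.006 m); the arm keeps its last pose, push and grip.
It fails at once if the red band is shifted (distance of band_mid from where it was at the start of the episode above 0.008 m).
It fails at once if the wash bottle is shifted or tipped (distance of wash_bottle_c from where it was at the start of the episode above 0.02 m or angle between wash_bottle_c's own z axis and vertical above 0.3 rad).
It fails at once if the beaker is shifted or tipped (distance of beaker_c from where it was at the start of the episode above 0.02 m or angle between beaker_c's own z axis and vertical above 0.3 rad).
It fails at once if the jar is shifted or tipped (distance of jar_c from where it was at the start of the episode above 0.02 m or angle between jar_c's own z axis and vertical above 0.3 rad).
It also fails if it takes over 45 s, if anything falls off the work surface, if the arm or the gripper's body presses on something with over 40 N, if the wrist force passes 120 N, or if a joint passes its speed limit or range.

## Working session

There is one attempt and no reset: what is moved stays moved. The work goes in short steps, Python scripts to look and compute and a shell command to move; the robot and the scene stay as the last step left them, time stands still between calls to the robot, and variables do not carry over. Pictures are saved under pics/ and viewed, at most 10 in all, crops included, and the job is handed in when it is done.

```bash
mkdir -p pics; python3 - <<'E'
from rig import bot
import cv2,pickle
d={}
for n in("scene","side"):
    c=bot.camera(n);d[n]=c;cv2.imwrite(f"pics/{n}0.png",cv2.resize(c["frame"][:,:,::-1],(800,600),interpolation=cv2.INTER_CUBIC))
pickle.dump(d,open("c0.pkl","wb"));o=bot.get_obs();print(o["t"],o["tool_pos"],o["tool_rot"],bot.tip_reach)
E
```

```text
0.1 [ 0.14279471 -0.5306864   0.24121288] [-1.04745934e-03  9.91378864e-01  1.31022327e-01 -3.02403736e-05] 0.011
```

View pics/scene0.png

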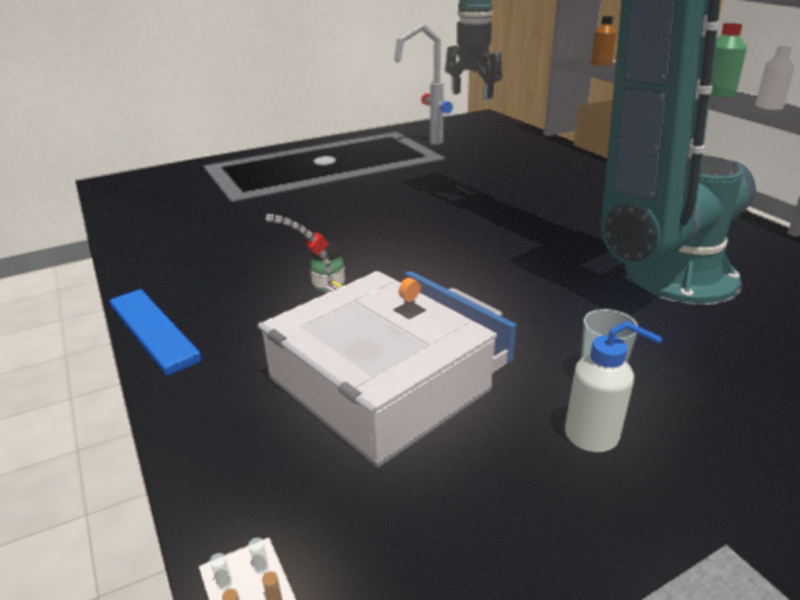

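View pics/side0.png

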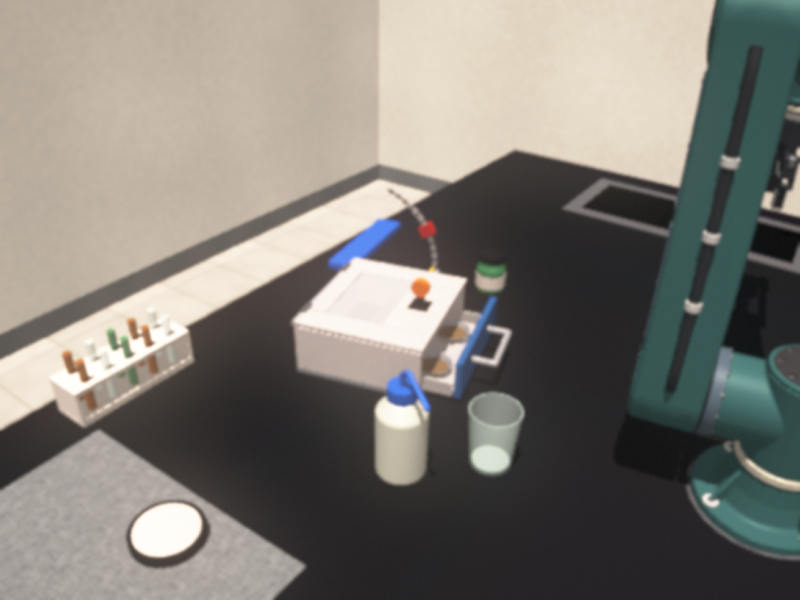

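The scene view shows the box with its grip at (409,290), red band at (318,243), and the back +y bottom corner at (378,463). In the side view the grip is at (421,288), the band at (427,230), the drawer is open and the pull is at about (497,345). The bottle and beaker stand on the +y side and the jar is near the arc. Next I'll fit the pose.

```bash
cat >h.py <<'E'
import numpy as np,cv2,pickle
from scipy.optimize import least_squares
def proj(c,P):
    W=np.linalg.inv(c["world_from_camera"]);r=cv2.Rodrigues(W[:3,:3])[0]
    return cv2.projectPoints(np.array(P,float).reshape(-1,3),r,W[:3,3],np.array(c["camera_matrix"]),np.array(c["dist_coeffs"]))[0].reshape(-1,2)
def tri(obs):  # obs: [(cam,(u,v))...]
    return least_squares(lambda p:np.concatenate([proj(c,p)[0]-uv for c,uv in obs]),[.5,-.1,.1]).x
def onplane(c,uv,z):
    return least_squares(lambda p:proj(c,[p[0],p[1],z])[0]-uv,[.5,-.1]).x
def blob(f,lo,hi):
    m=cv2.inRange(cv2.cvtColor(f,cv2.COLOR_RGB2HSV),lo,hi)
    n,l,s,ce=cv2.connectedComponentsWithStats(m);i=1+np.argmax(s[1:,4]);return ce[i],s[i]
def w(b,P):
    c,s=np.cos(b[2]),np.sin(b[2]);return np.array([b[0]+c*P[0]-s*P[1],b[1]+s*P[0]+c*P[1],P[2]])
E
python3 - <<'E'
from h import *
d=pickle.load(open("c0.pkl","rb"));S,D=d["scene"],d["side"];k=.64
G=[];B=[]
for c in(S,D):
    g,gs=blob(c["frame"],(8,170,150),(16,255,255));b,bs=blob(c["frame"],(0,180,120),(4,255,255));print(g/k,gs,b/k,bs);G.append((c,g))
B=[(S,k*np.array([318,243])),(D,k*np.array([427,230]))]
print("grip",tri(G));print("band",tri(B))
pts=[(S,(378,463),(.11,.125,0)),(S,(378,408),(.11,.125,.0995)),(S,(262,326),(.11,-.125,.0995)),(S,(377,273),(-.11,-.125,.0995)),(S,(494,335),(-.11,.125,.0995)),
(D,(297,320),(.11,.125,.0995)),(D,(352,260),(.11,-.125,.0995)),(D,(466,275),(-.11,-.125,.0995)),(D,(298,370),(.11,.125,0))]
gr=(-.065,0,.135)
def f(v):
    r=[proj(c,w(v,P))[0]-k*np.array(u) for c,u,P in pts]
    r+=[proj(c,w(v,gr))[0]-g for c,g in G]
    a=v[3];bm=(.11-.15*np.cos(a),-.158,.095+.15*np.sin(a));r+=[proj(c,w(v,bm))[0]-g for c,g in B]
    dr=v[4];r+=[proj(D,w(v,(-.148-dr,0,.05)))[0]-k*np.array((506,347)), ]
    return np.concatenate(r)
s=least_squares(f,[.55,-.1,0,.5,.05],loss="soft_l1");print(s.x,s.cost);print(f(s.x).reshape(-1,2).round(1).tolist())
v=s.x
for n,P in dict(grip=gr,band=(.11-.15*np.cos(v[3]),-.158,.095+.15*np.sin(v[3])),pull=(-.148-v[4],0,.05)).items(): print(n,w(v,P))
for n,uv in dict(bottle=(401,462),beaker=(491,459),jar=(491,287)).items(): print(n,onplane(D,k*np.array(uv),0.0))
for n,uv in dict(bottle=(595,430),jar=(328,280)).items(): print(n,onplane(S,k*np.array(uv),0.0))
E
```

```text
[407.08705357 282.31026786] [258 178   7   7  28] [317.04101562 242.40722656] [197 149  12  12  64]
[420.38690476 286.92956349] [265 179   9  11  63] [430.078125 226.5625  ] [274 143   3   5   8]
grip [ 0.59356331 -0.01538721  0.13652574]
band [ 0.67352202 -0.1538547   0.16376644]
[0.6556126  0.00543218 0.26228446 0.47583117 0.07126697] 18.331422176612804
[[1.2, 1.2], [-0.7, -1.8], [-0.8, -3.1], [-0.5, -3.0], [1.5, -3.0], [-2.3, 0.1], [1.3, -2.5], [-0.7, 0.7], [-0.5, -0.1], [1.7, 3.1], [0.1, -0.9], [-0.1, 0.4], [-0.2, -0.2], [0.1, -0.5]]
grip [ 0.59283559 -0.01142152  0.135     ]
band [ 0.67404131 -0.1532152   0.16371162]
pull [ 0.44384452 -0.05142102  0.05      ]
bottle [0.45885613 0.23446794]
beaker [0.35625834 0.15393626]
jar [ 0.60271744 -0.30064931]
bottle [0.44993025 0.24149407]
jar [ 0.60444916 -0.31278689]
```

```bash
python3 -m crank '[{"x":0.71,"y":-0.77,"claw":0},{"x":0.71,"y":-0.77,"claw":0},{"x":0.71,"y":-0.77,"claw":0},{"x":0.71,"y":-0.77,"claw":0},{"x":0.71,"y":-0.77,"claw":0},{"x":0.71,"y":-0.77,"claw":0},{"x":0.71,"y":-0.77,"claw":0},{"x":0.71,"y":-0.77,"claw":0},{"x":0.71,"y":-0.77,"claw":0},{"x":0.71,"y":-0.77,"claw":0},{"x":0.71,"y":-0.77,"claw":0},{"x":0.71,"y":-0.77,"claw":0}]'
python3 - <<'E'
from rig import bot
import cv2,pickle
d={}
for n in("wrist",):
    c=bot.camera(n);d[n]=c;cv2.imwrite(f"pics/{n}1.png",cv2.resize(c["frame"][:,:,::-1],(800,600),interpolation=cv2.INTER_CUBIC))
pickle.dump(d,open("c1.pkl","wb"))
E
```

```text
validation failed for argument at $[0]...
```

View pics/wrist1.png

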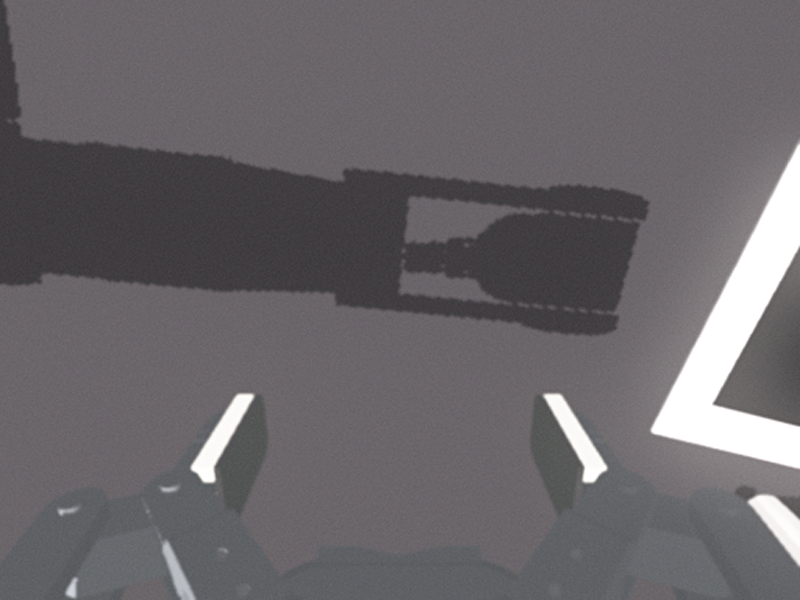

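The move was refused, so the arm is still at the start and the wrist view shows only bench and shadow. Each row probably has to carry every key.

```bash
python3 -m crank '[{"x":0.71,"y":-0.77,"z":0,"rx":0,"ry":0,"rz":0,"claw":0},{"x":0.71,"y":-0.77,"z":0,"rx":0,"ry":0,"rz":0,"claw":0},{"x":0.71,"y":-0.77,"z":0,"rx":0,"ry":0,"rz":0,"claw":0},{"x":0.71,"y":-0.77,"z":0,"rx":0,"ry":0,"rz":0,"claw":0},{"x":0.71,"y":-0.77,"z":0,"rx":0,"ry":0,"rz":0,"claw":0},{"x":0.71,"y":-0.77,"z":0,"rx":0,"ry":0,"rz":0,"claw":0},{"x":0.71,"y":-0.77,"z":0,"rx":0,"ry":0,"rz":0,"claw":0},{"x":0.71,"y":-0.77,"z":0,"rx":0,"ry":0,"rz":0,"claw":0},{"x":0.71,"y":-0.77,"z":0,"rx":0,"ry":0,"rz":0,"claw":0},{"x":0.71,"y":-0.77,"z":0,"rx":0,"ry":0,"rz":0,"claw":0},{"x":0.71,"y":-0.77,"z":0,"rx":0,"ry":0,"rz":0,"claw":0},{"x":0.71,"y":-0.77,"z":0,"rx":0,"ry":0,"rz":0,"claw":0}]' && python3 - <<'E'
from rig import bot
import cv2,pickle
d={}
for n in("wrist",):
    c=bot.camera(n);d[n]=c;cv2.imwrite(f"pics/{n}2.png",cv2.resize(c["frame"][:,:,::-1],(800,600),interpolation=cv2.INTER_CUBIC))
pickle.dump(d,open("c1.pkl","wb"))
E
```

```text
t: 1.65
tool_pos: [0.3853, -0.0681, 0.2422]
tool_rot: [0.0, 0.992, 0.13, -0.0]
force: [0.4, 0.6, -0.3]
grip_width: 0.003
grasp_force: 0.0
```

View pics/wrist2.png

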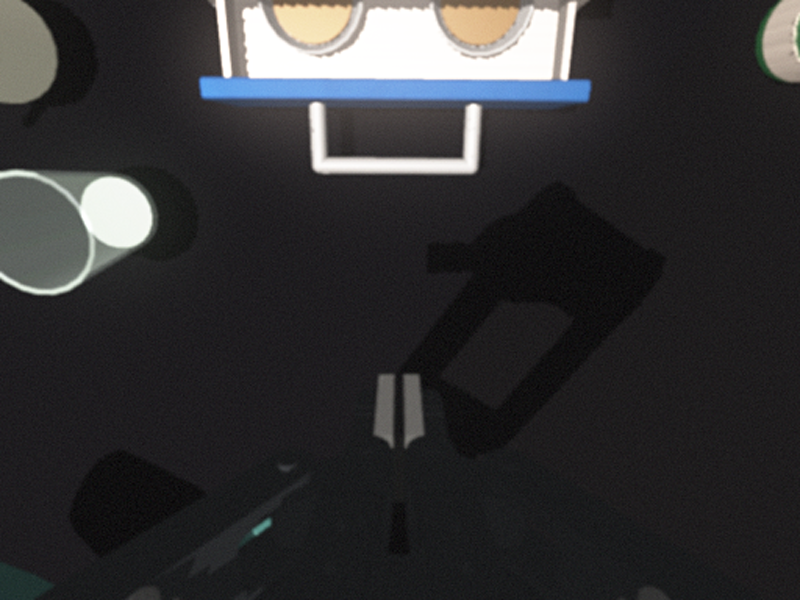

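The drawer front runs from (200,79) to (590,81) and the bar pull's ends are at (318,166) and (474,167), nearly centred ahead of the closed fingers. I'll compute the positions.

```bash
python3 - <<'E'
from h import *
c=pickle.load(open("c1.pkl","rb"))["wrist"];k=.64
f=lambda u,z:onplane(c,k*np.array(u),z)
a,b=f((318,164),.055),f((474,165),.055);print("pull",a,b,(a+b)/2,np.linalg.norm(a-b))
p,q=f((201,79),.08),f((589,82),.08);print("front",p,q,(p+q)/2,np.linalg.norm(p-q));e=p-q;print("yaw",np.arctan2(-e[0],e[1]))
e=a-b;print(np.arctan2(-e[0],e[1]))
print("beaker",f((118,212),0))
E
```

```text
pull [ 0.44012292 -0.00073832] [ 0.46599057 -0.1001771 ] [ 0.45305674 -0.05045771] 0.10274826609256997
front [0.47116359 0.0704306 ] [ 0.52732178 -0.14608265] [ 0.49924269 -0.03782603] 0.2236777321404021
yaw 0.2537828265390458
0.2544959200143899
beaker [0.35845124 0.15439047]
```

```bash
python3 -m crank '[{"x":0,"y":0,"z":0.1,"rx":0,"ry":0,"rz":0,"claw":0},{"x":0,"y":0,"z":0.2,"rx":0,"ry":0,"rz":0,"claw":0},{"x":0,"y":0,"z":0.3,"rx":0,"ry":0,"rz":0,"claw":0},{"x":0,"y":0,"z":0.39,"rx":0,"ry":0,"rz":0,"claw":0},{"x":0.04,"y":0,"z":0.39,"rx":0,"ry":0,"rz":0,"claw":0},{"x":0.08,"y":0,"z":0.39,"rx":0,"ry":0,"rz":0,"claw":0},{"x":0.1,"y":0,"z":0.39,"rx":0,"ry":0,"rz":0,"claw":0},{"x":0.12,"y":0,"z":0.39,"rx":0,"ry":0,"rz":0,"claw":0},{"x":0.14,"y":0,"z":0.39,"rx":0,"ry":0,"rz":0,"claw":0},{"x":0.16,"y":0,"z":0.39,"rx":0,"ry":0,"rz":0,"claw":0},{"x":0.18,"y":0,"z":0.39,"rx":0,"ry":0,"rz":0,"claw":0},{"x":0.2,"y":0,"z":0.39,"rx":0,"ry":0,"rz":0,"claw":0}]'
python3 -m crank '[{"x":0.008,"y":0,"z":0,"rx":0,"ry":0,"rz":0,"claw":0},{"x":0.016,"y":0,"z":0,"rx":0,"ry":0,"rz":0,"claw":0}]'
```

```text
t: 3.2
tool_pos: [0.4828, -0.041, 0.0473]
tool_rot: [0.0, 0.991, 0.131, -0.0]
force: [-1.8, -1.7, 0.8]
grip_width: -0.004
grasp_force: 1.2
t: 3.45
tool_pos: [0.4902, -0.0389, 0.0473]
tool_rot: [0.0, 0.991, 0.131, -0.0]
force: [-1.9, -1.3, 0.9]
grip_width: -0.002
grasp_force: 1.1
```

Pushing against friction only; I'll continue to the stop.

```bash
python3 -m crank '[{"x":0.006,"y":0,"z":0,"rx":0,"ry":0,"rz":0,"claw":0},{"x":0.012,"y":0,"z":0,"rx":0,"ry":0,"rz":0,"claw":0}]'
python3 -m crank '[{"x":0.005,"y":0,"z":0,"rx":0,"ry":0,"rz":0,"claw":0},{"x":0.006,"y":0,"z":0,"rx":0,"ry":0,"rz":0,"claw":0}]'
```

```text
t: 3.7
tool_pos: [0.4958, -0.0375, 0.0473]
tool_rot: [-0.0, 0.991, 0.131, -0.0]
force: [-1.8, -1.5, 0.7]
grip_width: 0.0
grasp_force: 1.0
t: 3.95
tool_pos: [0.4982, -0.0369, 0.0473]
tool_rot: [0.0, 0.991, 0.131, -0.001]
force: [-3.5, -2.1, 2.9]
grip_width: 0.003
grasp_force: 2.2
```

```bash
for i in 1 2; do python3 -m crank '[{"x":0.002,"y":0,"z":0,"rx":0,"ry":0,"rz":0,"claw":0},{"x":0.004,"y":0,"z":0,"rx":0,"ry":0,"rz":0,"claw":0},{"x":0.004,"y":0,"z":0,"rx":0,"ry":0,"rz":0,"claw":0}]' | sed -n 1,4p; done
```

```text
t: 4.32
tool_pos: [0.4984, -0.0368, 0.0472]
tool_rot: [0.0, 0.991, 0.131, -0.003]
force: [-8.5, -3.9, 6.8]
t: 4.7
tool_pos: [0.4984, -0.0368, 0.0472]
tool_rot: [0.0, 0.991, 0.131, -0.005]
force: [-14.6, -4.8, 10.1]
```

The drawer is home, with 15 N of stiff contact. Now I'll back off, rise, open the fingers and look at the grip.

```bash
python3 -m crank '[{"x":-0.05,"y":0,"z":0,"rx":0,"ry":0,"rz":0,"claw":0},{"x":-0.1,"y":0,"z":0,"rx":0,"ry":0,"rz":0,"claw":0},{"x":-0.1,"y":0,"z":-0.1,"rx":0,"ry":0,"rz":0,"claw":0},{"x":-0.1,"y":0,"z":-0.2,"rx":0,"ry":0,"rz":0,"claw":20},{"x":-0.1,"y":0,"z":-0.3,"rx":0,"ry":0,"rz":0,"claw":40},{"x":-0.1,"y":0,"z":-0.4,"rx":0,"ry":0,"rz":0,"claw":50},{"x":0,"y":0,"z":-0.42,"rx":0,"ry":0,"rz":0,"claw":50},{"x":0.06,"y":0,"z":-0.42,"rx":0,"ry":0,"rz":0,"claw":50},{"x":0.06,"y":0,"z":-0.42,"rx":0,"ry":0,"rz":0,"claw":50},{"x":0.06,"y":0,"z":-0.42,"rx":0,"ry":0,"rz":0,"claw":50}]' && python3 - <<'E'
from rig import bot
import cv2,pickle
d={}
for n in("wrist","side","scene"):
    c=bot.camera(n);d[n]=c
cv2.imwrite("pics/w3.png",cv2.resize(d["wrist"]["frame"][:,:,::-1],(800,600),interpolation=cv2.INTER_CUBIC))
g=lambda n,y,x:cv2.resize(d[n]["frame"][y:y+150,x:x+200,::-1],(800,600),interpolation=cv2.INTER_CUBIC)
cv2.imwrite("pics/s3.png",g("side",100,180))
cv2.imwrite("pics/c3.png",g("scene",110,130))
pickle.dump(d,open("c3.pkl","wb"))
E
```

```text
t: 5.95
tool_pos: [0.5313, -0.0276, 0.257]
tool_rot: [-0.0, 0.991, 0.131, -0.0]
force: [-0.1, -0.8, 0.7]
grip_width: 0.585
grasp_force: 0.0
```

View pics/w3.png

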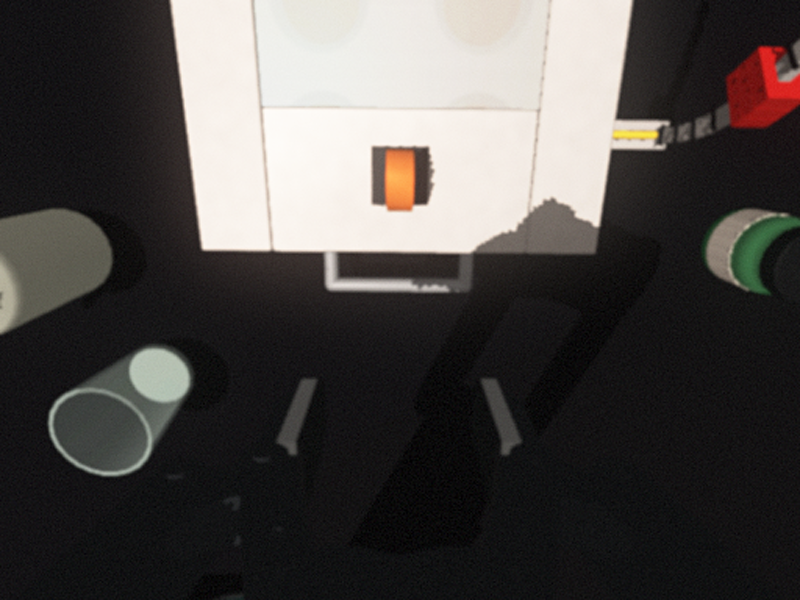

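View pics/s3.png

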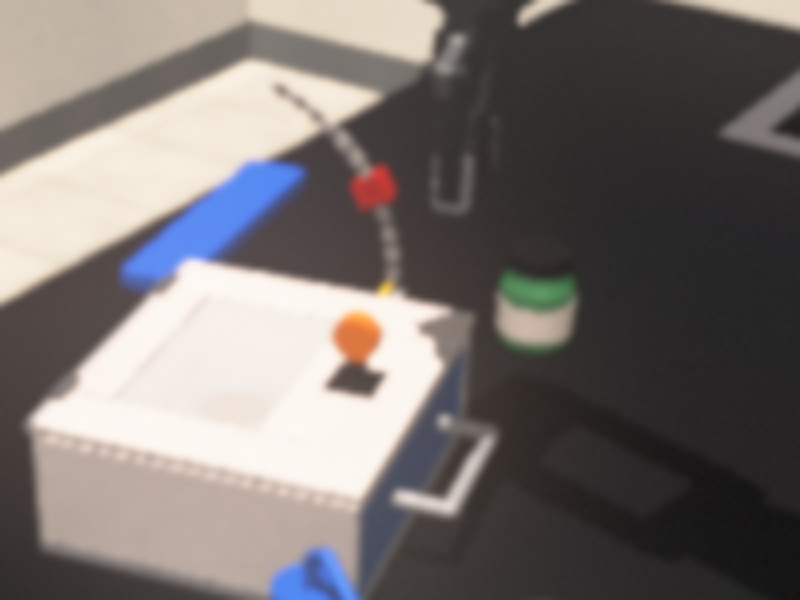

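View pics/c3.png

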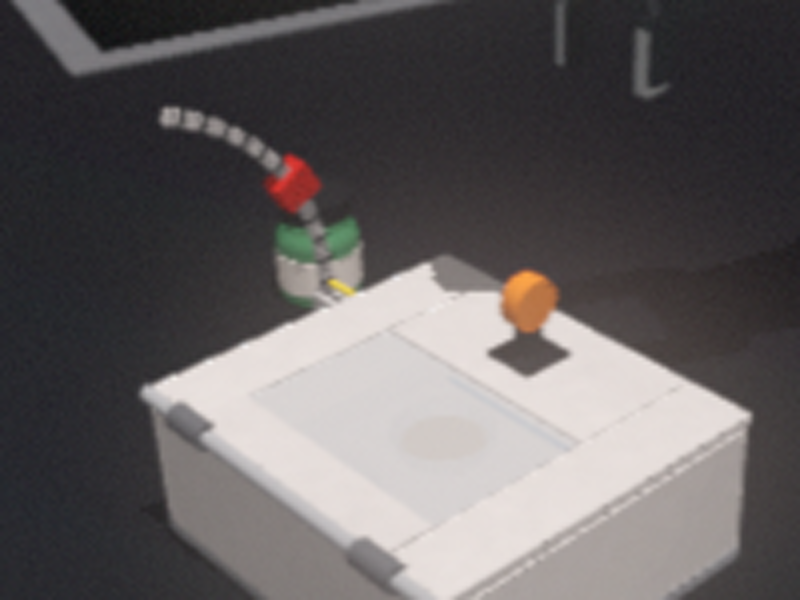

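The wrist view shows the lid's front corners at (202,250) and (597,253), the orange grip at (400,180) and the yellow pointer tip at (658,135). The drawer front is flush. In the crops, the side view has the grip at (358,337) and band at (374,188), and the scene view has the grip at (528,301) and band at (293,184). I'll refit with these.

```bash
python3 - <<'E'
from h import *
d=pickle.load(open("c3.pkl","rb"));S,D,W=d["scene"],d["side"],d["wrist"]
q=lambda o,u:np.array(o)+(np.array(u)+.5)/4-.5
m=lambda u:np.array(u)*.64-.18
G=[(S,q((130,110),(528,301))),(D,q((180,100),(358,337)))];B=[(S,q((130,110),(293,184))),(D,q((180,100),(374,188)))]
print("tri grip",tri(G),"band",tri(B))
gr=(-.065,0,.135)
L=[("lidc",W,m((202,250)),(-.11,.125,.0995)),("lidc",W,m((597,253)),(-.11,-.125,.0995)),("ptr",W,m((660,135)),(-.04,-.150,.095)),
("griptop",W,m((399,148)),(-.065+.0,0,.151)),("pull",W,m((399,285)),(-.148,0,.055)),("pullL",W,m((325,290)),(-.153,.05,.05)),
("corner",S,q((130,110),(145,388)),(.11,-.125,.0995)),("corner",S,q((130,110),(750,412)),(-.11,.125,.0995))]
L+=[("grip",c,g,gr) for c,g in G]
def f(v):
    r=[proj(c,w(v,P))[0]-u for _,c,u,P in L]
    a=v[3];bm=(.11-.15*np.cos(a),-.158,.095+.15*np.sin(a));r+=[proj(c,w(v,bm))[0]-g for c,g in B]
    return np.concatenate(r)
s=least_squares(f,[.65,0,.26,.5],loss="soft_l1");v=s.x;print(v.round(4))
for n,r in zip([l[0] for l in L]+["b","b"],f(v).reshape(-1,2)):print(n,r.round(1))
np.save("v.npy",v[:4]);print("grip",w(v,gr))
print("wrist proj band",(proj(W,w(v,(.11-.15*np.cos(v[3]),-.158,.095+.15*np.sin(v[3]))))[0]+.18)/.64)
t=np.array([.5313,-.0276,.257]);g=w(v,gr);e=g-t
X=np.array([np.cos(.2625),np.sin(.2625),0]);Y=np.array([X[1],-X[0],0]);print("tool d",X@e,Y@e,-e[2])
E
```

```text
tri grip [ 0.59349756 -0.01267315  0.13133478] band [ 0.6749284  -0.15476909  0.16403503]
[0.6575 0.0035 0.2551 0.4769]
lidc [-0.4 -1.5]
lidc [-0.7 -1.4]
ptr [-5.6 -0.3]
griptop [ 0.5 22.3]
pull [-0.4  0.7]
pullL [ 5.  -0.1]
corner [ 0.1 -1.5]
corner [-0.7 -1.1]
grip [-0.5 -1.2]
grip [-0.2 -1.6]
b [-0.1 -0. ]
b [0.1 0. ]
grip [ 0.59465151 -0.01289647  0.135     ]
wrist proj band [754.20789256  93.19471427]
tool d 0.06499685735341357 0.0022395906313883284 0.122
```

```bash
python3 -m crank '[{"x":0.07,"y":0.004,"z":0,"rx":0,"ry":0,"rz":0,"claw":50},{"x":0.13,"y":0.004,"z":0,"rx":0,"ry":0,"rz":0,"claw":50},{"x":0.13,"y":0.004,"z":0.07,"rx":0,"ry":0,"rz":0,"claw":50},{"x":0.13,"y":0.004,"z":0.14,"rx":0,"ry":0,"rz":0,"claw":50},{"x":0.13,"y":0.004,"z":0.2,"rx":0,"ry":0,"rz":0,"claw":50},{"x":0.13,"y":0.004,"z":0.24,"rx":0,"ry":0,"rz":0,"claw":50},{"x":0.13,"y":0.004,"z":0.26,"rx":0,"ry":0,"rz":0,"claw":50},{"x":0.13,"y":0.004,"z":0.26,"rx":0,"ry":0,"rz":0,"claw":50}]' 
python3 -m crank '[{"x":0,"y":0,"z":0,"rx":0,"ry":0,"rz":0,"claw":5},{"x":0,"y":0,"z":0,"rx":0,"ry":0,"rz":0,"claw":5},{"x":0,"y":0,"z":0,"rx":0,"ry":0,"rz":0,"claw":5},{"x":0,"y":0,"z":0,"rx":0,"ry":0,"rz":0,"claw":5},{"x":0,"y":0,"z":0,"rx":0,"ry":0,"rz":0,"claw":5},{"x":0,"y":0,"z":0,"rx":0,"ry":0,"rz":0,"claw":5}]' 70
python3 - <<'E'
from rig import bot
import cv2,pickle,numpy as np
v=np.load("v.npy");o=bot.get_obs();t=o["tool_pos"];R=.1795
g0=np.array([-.175,.04])
print(t)
for a in np.linspace(0,v[3],7)[1:]:
    c,s=np.cos(a),np.sin(a); p=np.array([g0[0]*c+g0[1]*s, -g0[0]*s+g0[1]*c]); e=p-g0
    print(a.round(3),"x",(e[0]/.5).round(4),"z",(-e[1]/.5).round(4))
E
```

```text
t: 7.1
tool_pos: [0.5943, -0.0131, 0.127]
tool_rot: [-0.0, 0.991, 0.131, -0.0]
force: [-0.9, 0.4, 0.5]
grip_width: 0.582
grasp_force: 0.0
t: 7.85
tool_pos: [0.5949, -0.011, 0.1289]
tool_rot: [-0.002, 0.991, 0.131, 0.001]
force: [-2.3, 5.0, 3.2]
grip_width: 0.154
grasp_force: 69.7
[ 0.59489264 -0.01096047  0.12885344]
0.079 x 0.0075 z -0.0275
0.159 x 0.0171 z -0.0544
0.238 x 0.0288 z -0.0804
0.318 x 0.0425 z -0.1054
0.397 x 0.0582 z -0.1292
0.477 x 0.0758 z -0.1517
```

```bash
python3 -m crank '[{"x":0.0035,"y":-0.002,"z":-0.014,"rx":0,"ry":0,"rz":0,"claw":5},{"x":0.0075,"y":-0.004,"z":-0.0275,"rx":0,"ry":0,"rz":0,"claw":5},{"x":0.012,"y":-0.004,"z":-0.041,"rx":0,"ry":0,"rz":0,"claw":5},{"x":0.017,"y":-0.004,"z":-0.0545,"rx":0,"ry":0,"rz":0,"claw":5},{"x":0.023,"y":-0.004,"z":-0.0675,"rx":0,"ry":0,"rz":0,"claw":5},{"x":0.029,"y":-0.004,"z":-0.0805,"rx":0,"ry":0,"rz":0,"claw":5},{"x":0.0355,"y":-0.004,"z":-0.093,"rx":0,"ry":0,"rz":0,"claw":5},{"x":0.0425,"y":-0.004,"z":-0.1055,"rx":0,"ry":0,"rz":0,"claw":5},{"x":0.05,"y":-0.004,"z":-0.1175,"rx":0,"ry":0,"rz":0,"claw":5},{"x":0.058,"y":-0.004,"z":-0.129,"rx":0,"ry":0,"rz":0,"claw":5},{"x":0.067,"y":-0.004,"z":-0.1405,"rx":0,"ry":0,"rz":0,"claw":5},{"x":0.076,"y":-0.004,"z":-0.1515,"rx":0,"ry":0,"rz":0,"claw":5}]'
python3 -m crank '[{"x":0,"y":0,"z":0,"rx":0,"ry":0,"rz":0,"claw":5},{"x":0,"y":0,"z":0,"rx":0,"ry":0,"rz":0,"claw":5}]'
python3 - <<'E'
from rig import bot
import cv2,pickle,numpy as np
d={n:bot.camera(n) for n in("side","scene")}
pickle.dump(d,open("c4.pkl","wb"))
g=lambda n,y,x:cv2.resize(d[n]["frame"][y:y+120,x:x+100,::-1],(500,600),interpolation=cv2.INTER_CUBIC)[:, :400]
cv2.imwrite("pics/p4.png",np.hstack([g("side",100,240),g("scene",120,180)]))
E
```

```text
t: 9.35
tool_pos: [0.6307, -0.0016, 0.2032]
tool_rot: [0.0, 0.991, 0.131, -0.001]
force: [0.5, -3.7, -12.5]
grip_width: 0.153
grasp_force: 68.3
t: 9.6
tool_pos: [0.6312, -0.0015, 0.2037]
tool_rot: [0.0, 0.991, 0.131, 0.001]
force: [0.4, -3.3, -10.2]
grip_width: 0.148
grasp_force: 68.9
```

View pics/p4.png

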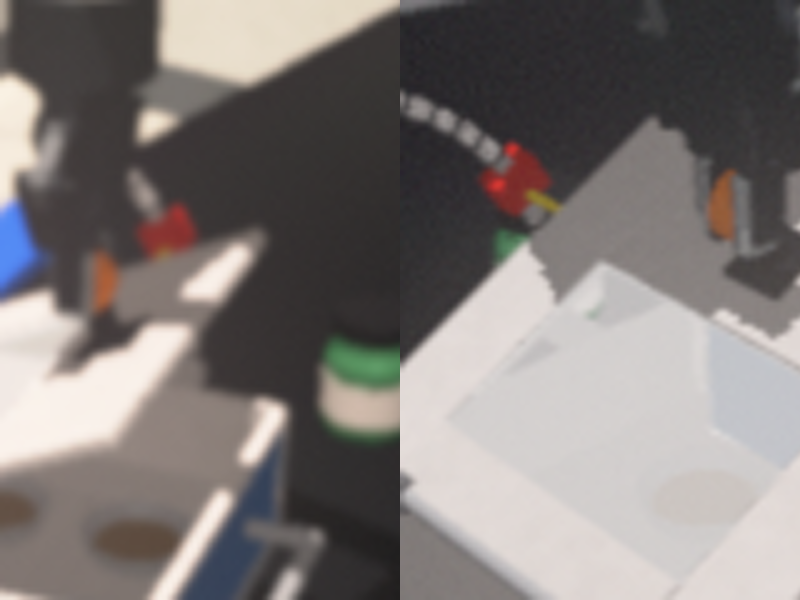

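The pointer's yellow tip sits at the red band: (528,192) in the scene half and (165,250) in the side half. I'll compute the angle difference.

```bash
python3 - <<'E'
from h import *
d=pickle.load(open("c4.pkl","rb"));S,D=d["scene"],d["side"];v=np.load("v.npy")
for a in(.40,.44,.477,.52,.56):
    for yy in (-.15,-.14):
        P=w(v,(.11-.15*np.cos(a),yy,.095+.15*np.sin(a)))
        print(a,yy,"scene",((proj(S,P)[0]-(180,120))*5+(402,2)).round(),"side",((proj(D,P)[0]-(240,100))*5+2).round())
P=w(v,(.11-.15*np.cos(v[3]),-.158,.095+.15*np.sin(v[3])));print("band",((proj(S,P)[0]-(180,120))*5+(402,2)).round(),((proj(D,P)[0]-(240,100))*5+2).round())
f=lambda a:np.array([-.175*np.cos(a)+.04*np.sin(a),.175*np.sin(a)+.04*np.cos(a)])
e=np.array([.6312,-.0015])-[.5949,-.011];X=np.array([np.cos(.255),np.sin(.255)])
print(least_squares(lambda a:f(a[0])-f(0)-[X@e,.2037-.1289],[.4]).x)
E
```

```text
0.4 -0.15 scene [536. 202.] side [171. 258.]
0.4 -0.14 scene [549. 208.] side [166. 265.]
0.44 -0.15 scene [531. 193.] side [167. 249.]
0.44 -0.14 scene [544. 200.] side [162. 256.]
0.477 -0.15 scene [526. 185.] side [164. 241.]
0.477 -0.14 scene [539. 192.] side [158. 247.]
0.52 -0.15 scene [520. 177.] side [159. 231.]
0.52 -0.14 scene [532. 183.] side [153. 237.]
0.56 -0.15 scene [514. 169.] side [154. 222.]
0.56 -0.14 scene [526. 176.] side [149. 228.]
band [516. 180.] [168. 235.]
[0.47103689]
```

```bash
python3 -m crank '[{"x":0.0025,"y":0,"z":-0.003,"rx":0,"ry":0,"rz":0,"claw":5},{"x":0.0045,"y":0,"z":-0.006,"rx":0,"ry":0,"rz":0,"claw":5},{"x":0.0045,"y":0,"z":-0.006,"rx":0,"ry":0,"rz":0,"claw":5},{"x":0.0045,"y":0,"z":-0.006,"rx":0,"ry":0,"rz":0,"claw":5},{"x":0.0045,"y":0,"z":-0.006,"rx":0,"ry":0,"rz":0,"claw":5},{"x":0.0045,"y":0,"z":-0.006,"rx":0,"ry":0,"rz":0,"claw":5},{"x":0.0045,"y":0,"z":-0.006,"rx":0,"ry":0,"rz":0,"claw":5},{"x":0.0045,"y":0,"z":-0.006,"rx":0,"ry":0,"rz":0,"claw":5}]'
python3 - <<'E'
from rig import bot
import cv2,pickle,numpy as np
d={n:bot.camera(n) for n in("side","scene")}
g=lambda n,y,x:cv2.resize(d[n]["frame"][y:y+60,x:x+40,::-1],(400,600),interpolation=cv2.INTER_CUBIC)
cv2.imwrite("pics/p5.png",np.hstack([g("side",120,250),g("scene",130,185)]))
E
```

```text
t: 10.7
tool_pos: [0.6324, -0.0011, 0.2051]
tool_rot: [0.0, 0.991, 0.131, -0.002]
force: [-0.5, -4.7, -11.9]
grip_width: 0.151
grasp_force: 68.7
```

View pics/p5.png

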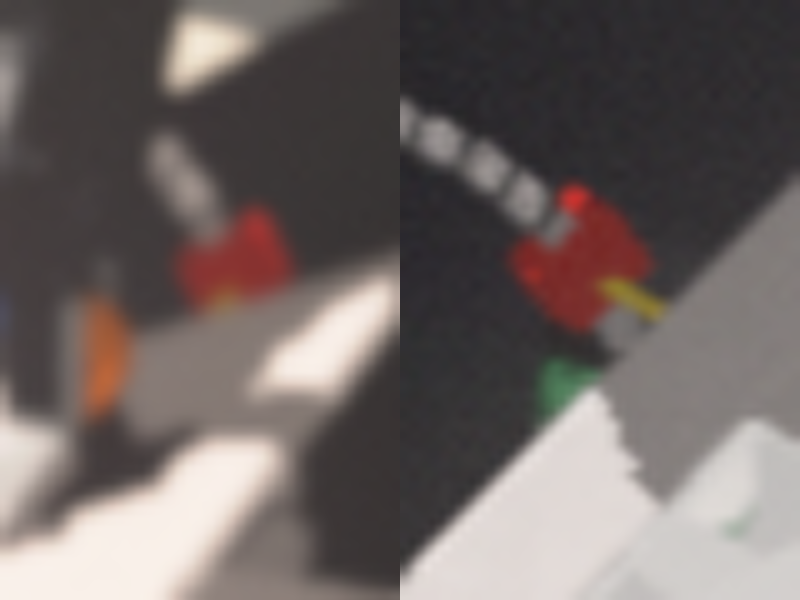

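The tip is at (605,288) in the scene half, about 0.035 rad below the band's middle (inner face centre about (598,268)). I'll raise it slightly and track the yellow tip in code.

```bash
cat >yt.py <<'E'
from rig import bot
from h import *
c=bot.camera("scene");f=c["frame"][130:190,185:245]
f=cv2.resize(f,None,fx=10,fy=10,interpolation=cv2.INTER_CUBIC)
m=cv2.inRange(cv2.cvtColor(f,cv2.COLOR_RGB2HSV),(22,110,60),(34,255,255));n,l,s,ce=cv2.connectedComponentsWithStats(m)
i=1+np.argmax(s[1:,4]);ys,xs=np.where(l==i);print("yellow",s[i],"tip x,y",400+xs.min(),ys[xs<xs.min()+8].mean(),"centroid",ce[i])
E
python3 yt.py
python3 -m crank '[{"x":0.004,"y":0,"z":-0.006,"rx":0,"ry":0,"rz":0,"claw":5},{"x":0.008,"y":0,"z":-0.012,"rx":0,"ry":0,"rz":0,"claw":5},{"x":0.008,"y":0,"z":-0.012,"rx":0,"ry":0,"rz":0,"claw":5},{"x":0.008,"y":0,"z":-0.012,"rx":0,"ry":0,"rz":0,"claw":5},{"x":0.008,"y":0,"z":-0.012,"rx":0,"ry":0,"rz":0,"claw":5},{"x":0.008,"y":0,"z":-0.012,"rx":0,"ry":0,"rz":0,"claw":5}]'; python3 yt.py
```

```text
yellow [211 284  52  34 879] tip x,y 611 288.55737704918033 centroid [238.3629124  299.73947668]
t: 11.6
tool_pos: [0.6372, 0.0001, 0.2108]
tool_rot: [0.0, 0.991, 0.131, -0.0]
force: [3.5, -5.7, -14.1]
grip_width: 0.152
grasp_force: 68.3
yellow [199 266  52  34 676] tip x,y 599 270.84415584415586 centroid [226.0739645  283.24704142]
```

```bash
python3 -m crank '[{"x":0,"y":0,"z":0,"rx":0,"ry":0,"rz":0,"claw":5},{"x":0,"y":0,"z":0,"rx":0,"ry":0,"rz":0,"claw":5},{"x":0,"y":0,"z":0,"rx":0,"ry":0,"rz":0,"claw":5},{"x":0,"y":0,"z":0,"rx":0,"ry":0,"rz":0,"claw":5},{"x":0,"y":0,"z":0,"rx":0,"ry":0,"rz":0,"claw":5},{"x":0,"y":0,"z":0,"rx":0,"ry":0,"rz":0,"claw":5}]'; python3 yt.py; python3 - <<'E'
from rig import bot
import cv2,pickle,numpy as np
d={n:bot.camera(n) for n in("side","scene")}
g=lambda n,y,x:cv2.resize(d[n]["frame"][y:y+60,x:x+40,::-1],(400,600),interpolation=cv2.INTER_CUBIC)
cv2.imwrite("pics/p6.png",np.hstack([cv2.resize(d["side"]["frame"][100:280,210:330,::-1],(400,600)),g("scene",130,185)]))
E
```

```text
t: 12.4
tool_pos: [0.6372, 0.0001, 0.2108]
tool_rot: [0.0, 0.991, 0.131, -0.0]
force: [3.2, -4.3, -14.3]
grip_width: 0.149
grasp_force: 68.3
yellow [198 265  54  34 684] tip x,y 598 270.2916666666667 centroid [225.62426901 282.88888889]
```

View pics/p6.png

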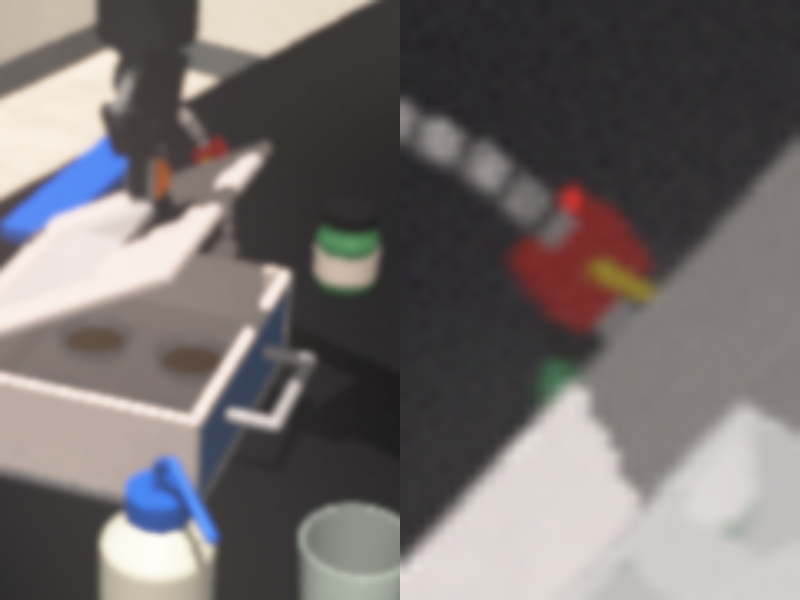

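The tip now sits at (595,268), on the middle of the band's inner face. The lid is steady, the drawer is home, and the jar, bottle and beaker are upright. I'm handing in.

```bash
python3 -c "
from rig import bot
print(bot.hand_in())"
```

```text
the job is handed in; nothing more can be done
None
```

I handed the job in with the drawer fully home, the gripper still holding the lid steady with its pointer at about the middle of the red band, and no sign that the band, bottle, beaker or jar moved; no verdict was returned.

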